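# Stack the empty tote on the filled one and click it home

## Robot

A 6-joint arm with a two-finger parallel gripper is mounted at the origin on a cart in front of the work surface, level with it; the furniture and walls round the work are solid. World frame = base frame: x ahead of the robot, y to its left, z up, the work surface at z = 0. Lengths are in mm, angles in rad, forces in N, time in s.
With the tool pointing down it reaches from about 300 to 875 mm from the base axis. Payload 6.4 kg.
Tool frame: the origin (TCP) lies midway between the tips of the shut fingers; the grasp point (between the pads) lies 19 mm behind it; z points along the fingers, y is the line along which they close (so a half turn about z gives the same grasp; the last joint's range is limited). The gripper opens to 88 mm and grips with 3 to 60 N. Pads are 18 mm wide; open, the fingers measure 123 mm over their backs; the gripper's body (75 mm by 187 mm) begins 45 mm behind the grasp point.
Start: joints at [0.933, 0.181, 1.607, -0, 1.354, -0.206], TCP at [240.632, 522.243, 213.014] pointing down, gripper open.
Joint ranges: [-2.99, 2.99], [-0.89, 2.07], [0.3, 2.58], [-1.14, 4.28], [0, 2.63], [-3.12, 3.12]. Speed limits (rad/s): [2.57, 2.57, 3.01, 3.14, 3.14, 3.14].

## Interface

Orientations are given as a 3x3 rotation matrix whose columns are the frame's x, y, z axes.
In Python, from bench import arm, cams, job gives the robot as it stands. The module is installed in compiled form; this text tells all that it offers.
- The arm moves only by the tool carry_out, never from a script. Its argument "targets" is a list of rows, each a list of 7 numbers: the turn, a rotation vector about the tool's x, y, z in degrees, then the shift along the tool's x, y, z in m, then the closure, from 0 (fully open) to 1 (shut). A call has 1 to 10 rows; each row shifts and turns the commanded pose from where the row before left it, along the tool's axes as they then stand; what a row does not reach is not made up. A row lasts 1/10 s, in which the tool goes at most 50 mm and 8.59 degrees, less where a joint would pass 70% of its speed; a pose out of reach is approached as far as the arm can. A call is refused whole if a number of a shift passes 0.05 or a number of a turn 8.59, either way. A call with a gripper value outside its range is refused whole. The fingers move at their own pace and stop on an object; "newtons" is the grip in N (left out, the last holds). Time passes only in rows, so rows that do not move let the fingers close. It gives the time, the measured TCP pose, the force, the opening and the grip force at its end, in the units of the state.
- arm.observe(): the state, without advancing time (a new reading comes with each control period).
- cams.snapshot(name): name is "scene" or "top" or "wrist"; returns the picture (400x640x3 uint8, red, green, blue); there is no depth.
- cams.get_calibration(name): a dict with "intrinsics" (3x3 intrinsics, pixels), "R" (3x3) and "t" (3): a world point X has camera coordinates R X + t. Camera axes: x right, y down, z forward; pixel columns grow to the right and rows downward; lengths in mm; the calibration is good to about 2 mm. A picture is of the moment at which its call begins: read the wrist's pose just before it. get_calibration takes no time and is no camera call; for the wrist camera it gives the pose at the moment of the call.
- job.job_done(): hands the job in; it is judged then, once.
The state is a dict: "t": time; "joints": joint angles; "dq": joint speeds; "tau": joint torques, N m; "ee_pos": TCP position; "tool_rot": TCP orientation; "force": force on the tool from outside, world axes, zero at the start; "moment": the same for the moment, N m; "width": finger opening in mm; "grasp_force": force on a finger pad.
Only numpy, scipy, OpenCV 4.12 (cv2) and the standard library are available. Lean on these libraries where they do the work, as an engineer would, in place of code of your own. Each camera call takes 0.05 s, during which the arm holds its last target. There are 200 camera calls.

## Task

Stack the empty stack-and-nest tote on the one that holds the garlic and the tomato. As it stands it faces much the same way as the filled one and would nest down onto the food, so turn it end for end, lower its four feet into the filled tote's four pockets, and press it down gently until all four feet have clicked fully home. Do not drop or force it, and leave the filled tote, its food and the things around where they are.

Things in the scene. Friction and masses are not known exactly. Their poses are not given: they have to be found in the camera images.
- empty_tote: Cream plastic tote, empty, 0.24 kg, 200 (x) x 134 (y) x 84 mm; origin under its middle at foot level, z up. Front end (-x) has a blank card pocket. Each long side has an upright grip at x -12 to 32, y 55.5 to 67, z 62 to 84. Inside: floor top z 15, columns (32 wide) at x 58 and -28. Opening 111 mm between grips, 180 long: turn a wide hand lengthwise. Feet at x -58 and 28, y +-44.
- filled_tote: The same tote, 0.6 kg or more. Its columns (x 58 and -28, y +-46) carry 4 open pockets: floor z 62, walls to z 72, 1.5 mm play. Sprung tongues stop the feet about 4 mm above the pocket floor (feet that miss a pocket stop at 10 mm or more); pressing 12 to 22 N clicks them home, both sides at once or one after the other. Press on the empty tote's floor amid its feet (x -15, y 0). Home: its origin 62 mm above this.
- empty_tote_front (a point): Middle of the empty tote's front rim (x -100, z 84 mm in its frame). In the stacking position it lies over the filled tote's back (+x) end; with it over the front end the tote would nest instead. More than 40 N between the totes counts as forcing.
- garlic: Garlic bulb, 55 mm, loose in the filled tote; its top is 70 mm above the filled tote's underside, 4 mm below the floor of a tote stacked on it.
- tomato: Small tomato, 34 mm, 27 mm high, loose in the filled tote. Origin under its centre.
- pepper_mill: Wooden pepper mill, 58 mm wide, 165 mm high, bystander on the mat at the back. Origin under its centre.
- lemon: Lemon, 72 x 57 x 58 mm, bystander between the totes. Origin under its centre.
- spice_jar: Spice jar, 45 mm wide, 105 mm high, bystander at the right. Origin under its centre.

How it is judged (in metres and radians):
On the way, in this order (a step that is already met when the one before it is completed fails the run):
1. the empty tote is lifted off the worktop (height (world z) of empty_tote above 0.05 m), for 0.2 s.
2. turned end for end, it stands with its feet at the pockets of the filled tote, not yet pressed home (z of empty_tote in the frame of filled_tote between 0.0637 and 0.074 m and horizontal distance between empty_tote and filled_tote below 0.008 m and x of empty_tote_front in the frame of filled_tote above 0.085 m), for 0.1 s.
At the end, for the whole second after the job is handed in: The empty tote, turned end for end, sits level in all four pockets: within 1.5 mm of fully home in height, 4 mm sideways and 0.025 rad of tilt, at rest and let go; the filled tote stands flat on the worktop with garlic and tomato inside it (z of empty_tote in the frame of filled_tote between 0.0605 and 0.0635 m and horizontal distance between empty_tote and filled_tote below 0.004 m and angle between the z axis of empty_tote and the z axis of filled_tote, either way round below 0.025 rad and x of empty_tote_front in the frame of filled_tote above 0.09 m and height (world z) of filled_tote below 0.004 m and angle between filled_tote's own z axis and vertical below 0.03 rad and linear speed of empty_tote below 0.01 m/s and horizontal distance between each of garlic, tomato and filled_tote below 0.09 m and height (world z) of each of garlic, tomato below 0.07 m); the robot touches nothing.
It fails at once if the totes are forced or dropped together (more than 40 N between them) (contact force between empty_tote and filled_tote above 40 N).
It fails at once if the tote squeezes the garlic or the tomato (more than 3 N) (contact force between empty_tote and garlic above 3 N or contact force between empty_tote and tomato above 3 N).
It fails at once if the filled tote is pushed about (moved more than 30 mm) (distance of filled_tote from where it was at the start of the episode above 0.03 m).
It fails at once if a bystander is moved more than 30 mm (distance of any of pepper_mill, lemon, spice_jar from where it was at the start of the episode above 0.03 m).
It also fails if it takes over 64 s, if anything falls off the work surface, if the arm or the gripper's body presses on something with over 40 N, if the wrist force passes 120 N, or if a joint passes its speed limit or range.

## Working session

There is one attempt and no reset: what is moved stays moved. The work goes in short steps, Python scripts to look and compute and a tool call to move; the robot and the scene stay as the last step left them, time stands still between calls to the robot, and variables do not carry over. Pictures are saved under pics/ and viewed, at most 10 in all, crops included, and the job is handed in when it is done.

Besides the shell and the picture viewer there is one more tool, called after ">>>" as name(argument=value, ...), one argument or row to a line, values as JSON. carry_out: Moves the arm, as the interface text tells. Its arguments: {"type":"object","properties":{"targets":{"type":"array"},"newtons":{"type":"number"}},"required":["targets"]}

```bash
mkdir -p pics
python3 - <<'E'
from bench import arm,cams
import cv2,numpy as np
for n in("scene","top"):
    im=cams.snapshot(n); cv2.imwrite(f"pics/{n}0.png",im[:,:,::-1])
    c=cams.get_calibration(n); print(n,{k:np.round(v,3).tolist() for k,v in c.items()})
s=arm.observe(); print(s)
E
```

```text
scene {'intrinsics': [[382.894, 0.0, 313.322], [0.0, 382.894, 195.805], [0.0, 0.0, 1.0]], 'R': [[-0.575, -0.818, 0.014], [-0.65, 0.446, -0.615], [0.497, -0.363, -0.789]], 't': [130.304, 491.915, 636.228]}
top {'intrinsics': [[393.642, 0.0, 313.854], [0.0, 393.642, 207.595], [0.0, 0.0, 1.0]], 'R': [[-0.025, -0.999, -0.026], [-0.996, 0.027, -0.085], [0.086, 0.024, -0.996]], 't': [-179.362, 574.568, 1033.287]}
{'t': 0.1, 'joints': array([ 9.32708121e-01,  1.81455720e-01,  1.60787791e+00, -1.48296803e-06,
        1.35378477e+00, -2.06320034e-01]), 'dq': array([ 1.01735277e-03, -5.38026773e-04, -2.95480279e-03,  1.63460641e-03,
        7.13331384e-05, -2.68638437e-04]), 'tau': array([ 1.01209713e-03, -4.34820628e+01, -3.42698658e+01,  7.05631846e-02,
        3.39634123e-02, -5.71720045e-05]), 'ee_pos': array([240.31347465, 521.82028847, 212.2210021 ]), 'tool_rot': array([[-9.08227223e-01,  4.18476389e-01, -9.07665751e-04],
       [ 4.18477257e-01,  9.08226448e-01, -1.22639909e-03],
       [ 3.11146978e-04, -1.49368652e-03, -9.99998836e-01]]), 'force': array([-0.10748421, -0.40603284, -0.65461045]), 'moment': array([-0.01627439, -0.03024474, -0.00720255]), 'grasp_force': 0.0, 'width': 88.17933872357008}
```

View pics/top0.png

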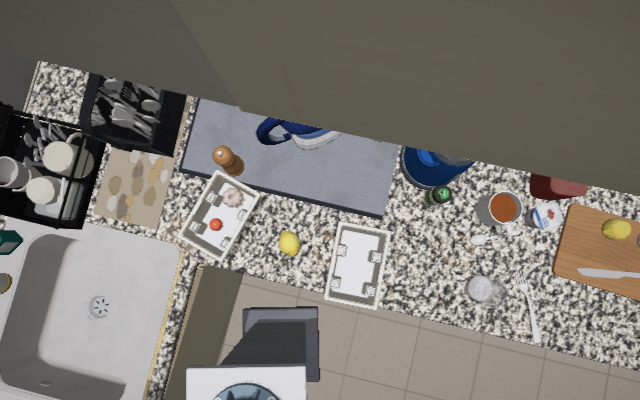

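View pics/scene0.png

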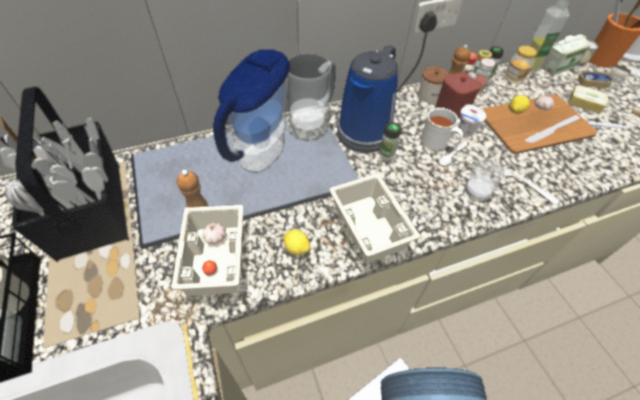

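Run:
```python
import cv2,numpy as np
t=cv2.imread("pics/top0.png");s=cv2.imread("pics/scene0.png")
f=lambda im,x,y:cv2.resize(im[y:y+100,x:x+100],(400,400),interpolation=cv2.INTER_CUBIC)
cv2.imwrite("pics/c_top.png",np.hstack([f(t,170,165),f(t,310,215)]))
g=lambda im,x,y:cv2.resize(im[y:y+100,x:x+100],(400,400),interpolation=cv2.INTER_CUBIC)
cv2.imwrite("pics/c_sc.png",np.hstack([g(s,160,200),g(s,325,170)]))
```

```text
(no output)
```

View pics/c_top.png

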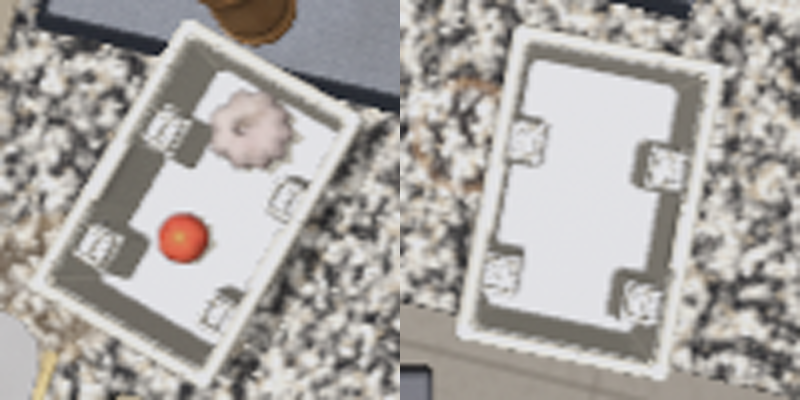

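View pics/c_sc.png

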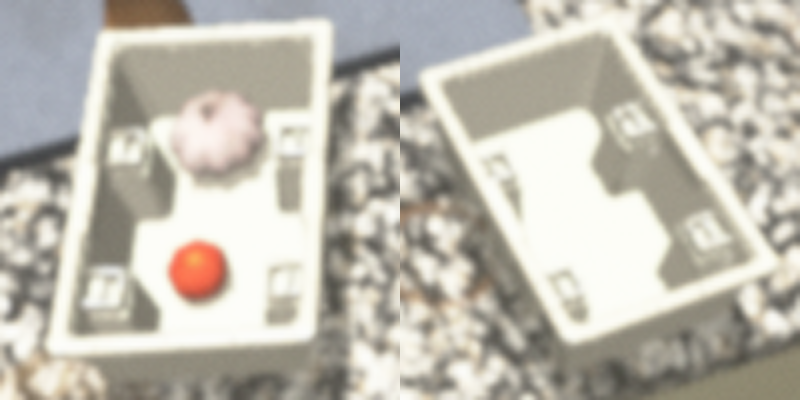

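```bash
cat > h.py <<'E'
import numpy as np,cv2
from bench import arm,cams,job
def ray(c,uv,z):
    K,R,t=(np.array(c[k]) for k in("intrinsics","R","t"))
    o=-R.T@t; d=R.T@np.linalg.inv(K)@np.array([uv[0],uv[1],1.])
    return o+d*(z-o[2])/d[2]
def pose(c,pts,z=84):
    "outer rim corners: front-left-of-image, front-right, back-right, back-left -> centre, x axis yaw, sizes"
    P=np.array([ray(c,p,z) for p in pts])[:,:2]
    x=(P[2]+P[3]-P[0]-P[1]); L=[np.linalg.norm(P[i]-P[(i+1)%4]) for i in range(4)]
    return P.mean(0).round(1),np.degrees(np.arctan2(x[1],x[0])).round(2),np.round(L,1)
E
python3 - <<'E'
from h import *
c=cams.get_calibration("top");s=cams.get_calibration("scene")
q=lambda L,x,y:[(a/4+x-.4,b/4+y-.4) for a,b in L]
print("filled",pose(c,q([(188,20),(361,117),(206,386),(33,287)],170,165)))
print("empty",pose(c,q([(117,25),(320,69),(264,380),(57,334)],310,215)))
print("filled s",pose(s,q([(105,30),(331,20),(316,345),(50,352)],160,200)))
print("empty s",pose(s,q([(20,72),(217,14),(376,270),(170,345)],325,170)))
for n,u,z in(("mill",(221,152),165),("jar",(443,193),105),("lemon",(289,243),30)): print(n,ray(c,u,z).round())
E
```

```text
filled (array([552.2,  45.4]), np.float64(149.27), array([128.4, 194.7, 127.5, 195.3]))
empty (array([ 418.7, -299.5]), np.float64(167.37), array([129.5, 194.5, 130.1, 194.9]))
filled s (array([550.9,  46. ]), np.float64(149.01), array([129.7, 203.3, 131.8, 199.2]))
empty s (array([ 416.6, -300. ]), np.float64(165.89), array([133.6, 198.8, 127.1, 200.6]))
mill [695.  18. 165.]
jar [ 590. -515.  105.]
lemon [ 477. -127.   30.]
```

>>> carry_out(
  targets=[
    [0, 0, 0, -0.028, -0.0373, -0.004, 0],
    [0, 0, 0, -0.028, -0.0373, -0.004, 0],
    [0, 0, 0, -0.028, -0.0373, -0.004, 0],
    [0, 0, 0, -0.028, -0.0373, -0.004, 0],
    [0, 0, 0, -0.028, -0.0373, -0.004, 0],
    [0, 0, 0, -0.028, -0.0373, -0.004, 0],
    [0, 0, 0, -0.028, -0.0373, -0.004, 0],
    [0, 0, 0, -0.028, -0.0373, -0.004, 0],
    [0, 0, 0, -0.028, -0.0373, -0.004, 0],
  ],
)

```text
t: 1.0
ee_pos: [328.7, 110.3, 249.1]
tool_rot: [[-0.909, 0.418, 0.001], [0.418, 0.909, 0.0], [-0.001, 0.0, -1.0]]
force: [0.8, 0.3, -0.7]
width: 88.2
grasp_force: 0.0
```

>>> carry_out(
  targets=[
    [0, 0, 0, -0.028, -0.0373, -0.004, 0],
    [0, 0, 0, -0.028, -0.0373, -0.004, 0],
    [0, 0, 0, -0.028, -0.0373, -0.004, 0],
    [0, 0, 0, -0.028, -0.0373, -0.004, 0],
    [0, 0, 0, -0.028, -0.0373, -0.004, 0],
    [0, 0, 0, -0.028, -0.0373, -0.004, 0],
    [0, 0, 0, -0.028, -0.0373, -0.004, 0],
    [0, 0, 0, -0.028, -0.0373, -0.004, 0],
    [0, 0, 0, -0.028, -0.0373, -0.004, 0],
  ],
)

```text
t: 1.9
ee_pos: [417.2, -300.4, 284.7]
tool_rot: [[-0.908, 0.419, -0.0], [0.419, 0.908, 0.001], [0.0, 0.0, -1.0]]
force: [0.8, 1.3, 0.1]
width: 88.2
grasp_force: 0.0
```

>>> carry_out(
  targets=[
    [0, 0, 8.4, 0, 0, 0, 0],
    [0, 0, 8.4, 0, 0, 0, 0],
    [0, 0, 8.4, 0, 0, 0, 0],
    [0, 0, 8.4, 0, 0, 0, 0],
    [0, 0, 8.4, 0, 0, 0, 0],
    [0, 0, 8.4, 0, 0, 0, 0],
    [0, 0, 8.4, 0, 0, 0, 0],
    [0, 0, 8.4, 0, 0, 0, 0],
    [0, 0, 8.4, 0, 0, 0, 0],
    [0, 0, 8.4, 0, 0, 0, 0],
  ],
)

```text
t: 2.9
ee_pos: [417.2, -298.2, 284.5]
tool_rot: [[0.327, 0.945, -0.001], [0.945, -0.327, 0.001], [0.0, -0.001, -1.0]]
force: [0.1, -0.2, 0.1]
width: 88.4
grasp_force: 0.0
```

>>> carry_out(
  targets=[
    [0, 0, 8.4, 0, 0, 0, 0],
    [0, 0, 8.4, 0, 0, 0, 0],
    [0, 0, 8.4, 0, 0, 0, 0],
    [0, 0, 8.4, 0, 0, 0, 0],
    [0, 0, 8.4, 0, 0, 0, 0],
    [0, 0, 8.4, 0, 0, 0, 0],
    [0, 0, 8.4, 0, 0, 0, 0],
    [0, 0, 8.4, 0, 0, 0, 0],
    [0, 0, 8.4, 0, 0, 0, 0],
    [0, 0, 8.4, 0, 0, 0, 0],
  ],
)

```text
t: 3.9
ee_pos: [417.2, -298.2, 284.5]
tool_rot: [[0.974, -0.226, -0.001], [-0.226, -0.974, 0.001], [-0.001, -0.001, -1.0]]
force: [0.6, -0.0, 0.2]
width: 87.9
grasp_force: 0.0
```

Run:
```python
from h import *
c=cams.get_calibration("wrist"); im=cams.snapshot("wrist"); cv2.imwrite("pics/w1.png",im[:,:,::-1])
R,t=np.array(c["R"]),np.array(c["t"]); print((-R.T@t).round(1),R.round(3).tolist(),c["intrinsics"])
```

```text
[ 492.8 -315.1  455.8] [[-0.227, -0.974, -0.001], [-0.93, 0.216, 0.296], [-0.289, 0.068, -0.955]] [[360.55412852   0.         322.80592517]
 [  0.         360.55412852 203.86109532]
 [  0.           0.           1.        ]]
```

View pics/w1.png

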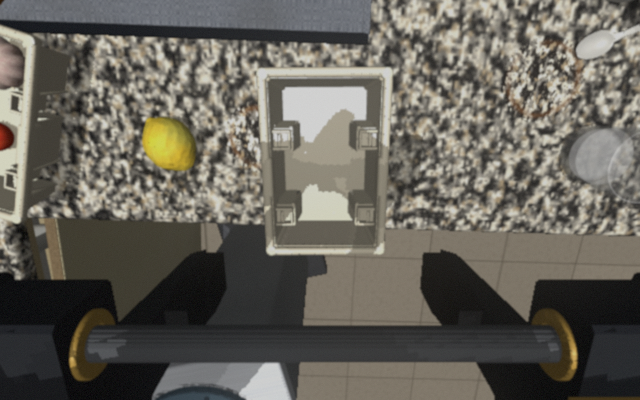

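Run:
```python
from h import *
c=cams.get_calibration("wrist")
print(pose(c,[(258,68.5),(393,68.5),(383.5,254.5),(266,254.5)]))
im=cv2.imread("pics/w1.png");cv2.imwrite("pics/w1c.png",cv2.resize(im[60:260,245:405],None,fx=3,fy=3,interpolation=2))
```

```text
(array([ 417.5, -299.7]), np.float64(166.35), array([130.5, 196.9, 132.6, 196.9]))
```

View pics/w1c.png

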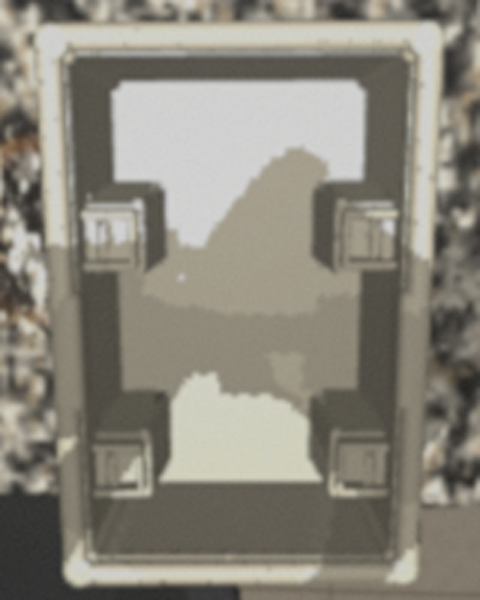

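>>> carry_out(
  targets=[
    [0, 0, 0, -0.001, -0.03, 0.02, 0],
    [0, 0, 0, -0.002, -0.03, 0.02, 0],
    [0, 0, 0, 0, 0, 0.035, 0],
    [0, 0, 0, 0, 0, 0.035, 0],
    [0, 0, 0, 0, 0, 0.035, 0],
    [0, 0, 0, 0, 0, 0.03, 0],
    [0, 0, 0, 0, 0, 0.025, 0],
    [0, 0, 0, 0, 0, 0.014, 0],
    [0, 0, 0, 0, 0, 0.005, 0],
    [0, 0, 0, 0, 0, 0, 0],
  ],
)

```text
t: 4.95
ee_pos: [427.3, -238.9, 65.4]
tool_rot: [[0.976, -0.219, -0.001], [-0.219, -0.976, 0.001], [-0.001, -0.001, -1.0]]
force: [-0.6, -0.5, 0.3]
width: 88.2
grasp_force: 0.0
```

>>> carry_out(
  targets=[
    [0, 0, 0, 0, 0, 0, 1],
    [0, 0, 0, 0, 0, 0, 1],
    [0, 0, 0, 0, 0, 0, 1],
    [0, 0, 0, 0, 0, 0, 1],
    [0, 0, 0, 0, 0, 0, 1],
    [0, 0, 0, 0, 0, 0, 1],
    [0, 0, 0, 0, 0, 0, 1],
    [0, 0, 0, 0, 0, 0, 1],
    [0, 0, 0, 0, 0, 0, 1],
    [0, 0, 0, 0, 0, 0, 1],
  ],
  newtons=40,
)

```text
t: 5.95
ee_pos: [427.7, -239.3, 66.0]
tool_rot: [[0.975, -0.221, -0.0], [-0.221, -0.975, 0.0], [-0.0, -0.0, -1.0]]
force: [0.3, 0.6, 0.1]
width: 10.3
grasp_force: 0.0
```

>>> carry_out(
  targets=[
    [0, 0, 0, 0, 0, 0, 1],
    [0, 0, 0, 0, 0, 0, 1],
    [0, 0, 0, 0, 0, 0, 1],
  ],
  newtons=40,
)

```text
t: 6.25
ee_pos: [427.7, -239.3, 66.0]
tool_rot: [[0.975, -0.221, -0.0], [-0.221, -0.975, -0.0], [0.0, 0.0, -1.0]]
force: [-0.2, 0.5, 0.3]
width: 0.3
grasp_force: 0.0
```

Run:
```python
from h import *
im=cams.snapshot("wrist"); cv2.imwrite("pics/w2.png",im[:,:,::-1])
```

```text
(no output)
```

View pics/w2.png

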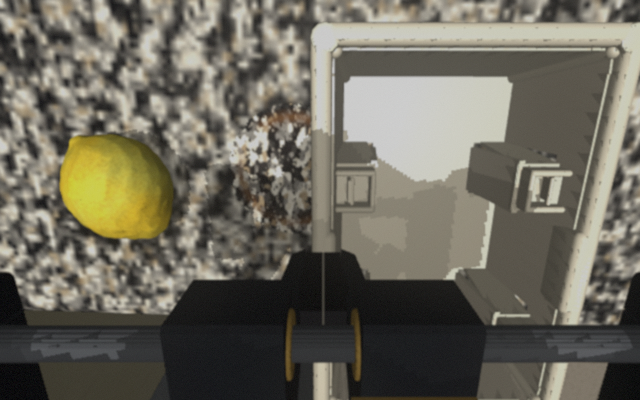

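Run:
```python
from h import *
c=cams.get_calibration("wrist"); s=arm.observe()
K,R,t=(np.array(c[k]) for k in("intrinsics","R","t"))
def pr(p):
    q=K@(R@p+t); return (q[:2]/q[2]).round(1)
e=s["ee_pos"]; print(e, pr(e), pr(e+[0,0,19]),-R.T@t)
y=np.radians(166.8); X=np.array([np.cos(y),np.sin(y),0]);Y=np.array([-X[1],X[0],0]);C=np.array([417.5,-299.7,0])
for x,yy in((-100,-67),(-100,67),(-90,-60),(-12,-67),(-12,-55.5)): print(x,yy,pr(C+x*X+yy*Y+[0,0,84]))
print(ray(c,(312,27),84),ray(c,(312,27),60))
im=cv2.imread("pics/w2.png")
```

```text
[ 427.68805602 -239.28548289   66.01459711] [324.5 248.7] [324.7 265.6] [ 503.2588893  -255.58129264  237.29693619]
-100 -67 [311.9  19.8]
-100 67 [660.   22.7]
-90 -60 [329.8  48.1]
-12 -67 [312.1 233. ]
-12 -55.5 [337.3 233.2]
[ 527.68542552 -256.76053183   84.        ] [ 531.50961721 -256.94515222   60.        ]
```

Run:
```python
from h import *
a=cams.snapshot("top")[200:320,290:410,::-1]; b=cams.snapshot("scene")[130:280,300:450,::-1]
cv2.imwrite("pics/c3.png",np.hstack([cv2.resize(x,(400,400),interpolation=2) for x in(a,b)]))
```

```text
(no output)
```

View pics/c3.png

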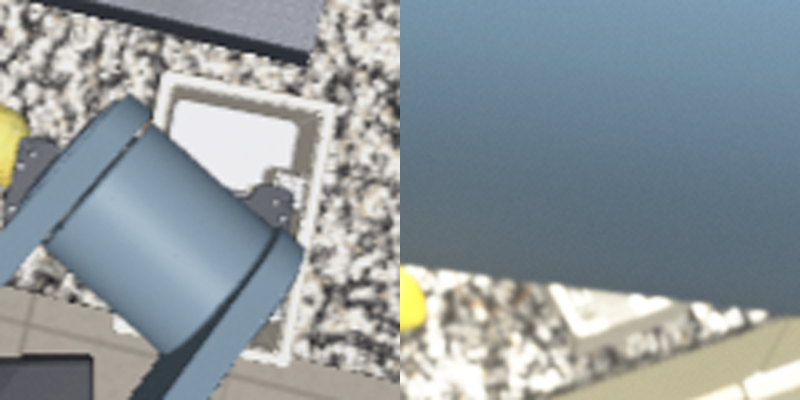

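>>> carry_out(
  targets=[
    [0, 0, 0, 0, 0, 0, 0.6],
    [0, 0, 0, 0, 0, 0, 0.6],
    [0, 0, 0, 0, 0, 0, 0.6],
    [0, 0, 0, 0, 0, 0, 0.6],
    [0, 0, 0, 0, 0, 0.006, 0.6],
    [0, 0, 0, 0, 0, 0.006, 0.6],
    [0, 0, 0, 0, 0, 0, 1],
    [0, 0, 0, 0, 0, 0, 1],
  ],
  newtons=40,
)

```text
t: 7.2
ee_pos: [427.4, -239.0, 53.6]
tool_rot: [[0.975, -0.221, -0.001], [-0.221, -0.975, 0.001], [-0.001, -0.0, -1.0]]
force: [0.1, -0.4, -0.1]
width: 21.3
grasp_force: 0.0
```

>>> carry_out(
  targets=[
    [0, 0, 0, 0, 0, 0, 1],
    [0, 0, 0, 0, 0, 0, 1],
    [0, 0, 0, 0, 0, 0, 1],
    [0, 0, 0, 0, 0, 0, 1],
  ],
  newtons=40,
)

```text
t: 7.6
ee_pos: [427.8, -239.3, 54.1]
tool_rot: [[0.975, -0.22, 0.0], [-0.22, -0.975, -0.0], [0.0, 0.0, -1.0]]
force: [0.8, -0.3, 0.3]
width: 10.6
grasp_force: 40.0
```

>>> carry_out(
  targets=[
    [0, 0, 0, 0, 0, -0.005, 1],
    [0, 0, 0, 0, 0, -0.01, 1],
    [0, 0, 0, 0, 0, -0.01, 1],
    [0, 0, 0, 0, 0, -0.01, 1],
    [0, 0, 0, 0, 0, -0.01, 1],
    [0, 0, 0, 0, 0, 0, 1],
    [0, 0, 0, 0, 0, 0, 1],
    [0, 0, 0, 0, 0, 0, 1],
  ],
)

```text
t: 8.4
ee_pos: [427.4, -239.0, 98.6]
tool_rot: [[0.975, -0.221, -0.001], [-0.221, -0.975, 0.001], [-0.001, -0.0, -1.0]]
force: [-0.4, -0.1, -3.6]
width: 10.6
grasp_force: 40.2
```

Run:
```python
from h import *
c=cams.get_calibration("wrist"); im=cams.snapshot("wrist"); cv2.imwrite("pics/w3.png",im[:,:,::-1])
s=arm.observe(); print(s["force"],s["moment"],s["ee_pos"],s["width"],s["grasp_force"])
```

```text
[ 0.02785748 -0.05985578 -3.41315831] [0.15507234 0.10621221 0.03836176] [ 427.32689541 -238.93362814   98.50355285] 10.988807087869379 40.2042818069458
```

View pics/w3.png

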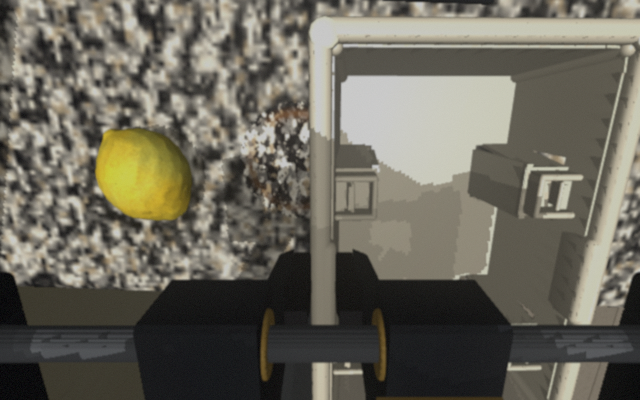

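>>> carry_out(
  targets=[
    [0, 0, 0, 0, 0, -0.04, 1],
    [0, 0, 0, 0, 0, -0.04, 1],
    [0, 0, 0, -0.005, -0.025, -0.02, 1],
    [0, 0, 0, -0.006, -0.03, -0.02, 1],
    [0, 0, 0, -0.006, -0.03, 0, 1],
    [0, 0, 0, -0.006, -0.03, 0, 1],
    [0, 0, 0, -0.006, -0.03, 0, 1],
    [0, 0, 0, -0.006, -0.03, 0, 1],
    [0, 0, 0, 0, 0, 0, 1],
    [0, 0, 0, 0, 0, 0, 1],
  ],
)

```text
t: 9.45
ee_pos: [432.0, -60.4, 218.7]
tool_rot: [[0.976, -0.219, -0.001], [-0.219, -0.976, -0.0], [-0.0, 0.0, -1.0]]
force: [0.4, -0.3, -3.0]
width: 10.5
grasp_force: 40.4
```

Run:
```python
from h import *
c=cams.get_calibration("wrist"); im=cams.snapshot("wrist")[:,:,::-1]; cv2.imwrite("pics/w4.png",im)
K,R,t=(np.array(c[k]) for k in("intrinsics","R","t"))
np.savez("w4.npz",**{k:np.array(v) for k,v in c.items()})
def pr(p):
    q=K@(R@np.array(p)+t); return q[:2]/q[2]
y=np.radians(149.2); X=np.array([np.cos(y),np.sin(y),0]);Y=np.array([-X[1],X[0],0])
P=[pr(np.array([551.6,45.7,84])+a*X+b*Y) for a,b in((-100,-67),(-100,67),(100,67),(100,-67))]
print(np.round(P,1)); u=np.array(P); lo=np.maximum(u.min(0)-15,0).astype(int); hi=(u.max(0)+15).astype(int)
cr=im[lo[1]:hi[1],lo[0]:hi[0]]; k=min(800/cr.shape[1],600/cr.shape[0]); print(lo,k,arm.observe()["ee_pos"])
cv2.imwrite("pics/w4c.png",cv2.resize(cr,None,fx=k,fy=k,interpolation=2))
```

```text
[[  93.  -104.7]
 [ 276.6  -36.2]
 [ 214.9  209.2]
 [  62.2  162.9]]
[47  0] 2.6785714285714284 [432.0928783  -61.08125188 218.75522034]
```

View pics/w4c.png

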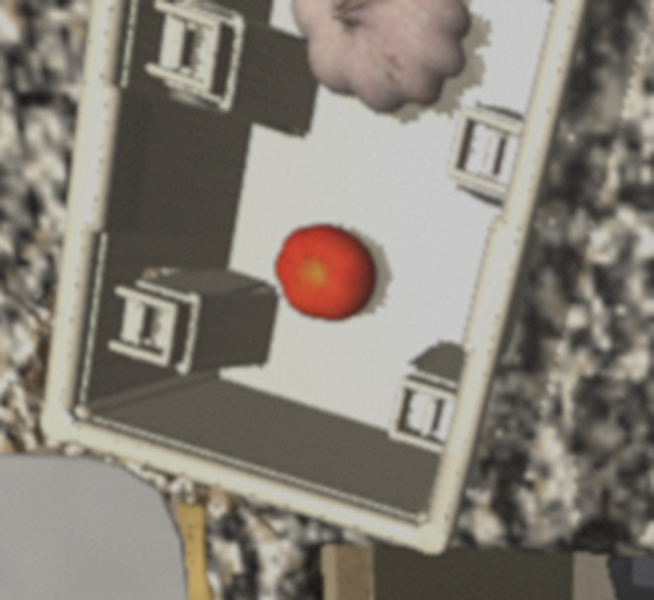

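```bash
cat > edge.py <<'E'
from h import *
from scipy.ndimage import map_coordinates
def edges(im,c,C,yaw,which):
    K,R,t=(np.array(c[k]) for k in("intrinsics","R","t"))
    y=np.radians(yaw); X=np.array([np.cos(y),np.sin(y),0]);Y=np.array([-X[1],X[0],0]);C=np.array([*C,84.])
    g=cv2.cvtColor(im,cv2.COLOR_BGR2GRAY).astype(float)
    for name,n,T,d,rng in which:
        N={'x':X,'y':Y}[n[1]]*(1 if n[0]=='+' else -1); T=X if n[1]=='y' else Y
        s=np.arange(-18,14,.5); out=[]
        for half in np.array_split(np.linspace(*rng,160),2):
            P=C+(d+s)[:,None,None]*N+half[None,:,None]*T
            q=(P@R.T+t)@K.T; uv=q[...,:2]/q[...,2:]
            v=map_coordinates(g,[uv[...,1],uv[...,0]],order=1,mode='nearest')
            m=np.median(v,1); sd=v.std(1)
            # rim = low spread band; edges where spread crosses mid level
            out.append((m,sd))
        print(name); 
        for m,sd in out: print("  m",m[::2].astype(int).tolist(),"\n  sd",sd[::2].astype(int).tolist())
E
python3 - <<'E'
from edge import *
c=dict(np.load("w4.npz"))
L=lambda lo,hi:[("+y",'+y',0,67,(lo,hi)),("-y",'-y',0,67,(lo,hi))]
print("FILLED"); edges(cv2.imread("pics/w4.png"),c,(551.6,45.7),149.2,L(-15,90)+[("+x",'+x',0,100,(-58,58))])
E
```

```text
FILLED
+y
  m [199, 199, 199, 199, 195, 178, 178, 192, 197, 198, 198, 198, 198, 195, 182, 159, 117, 80, 71, 73, 78, 77, 74, 73, 68, 72, 73, 70, 67, 73, 79, 86] 
  sd [38, 39, 39, 40, 38, 32, 29, 24, 13, 6, 2, 0, 0, 4, 6, 4, 3, 3, 9, 12, 16, 17, 20, 22, 23, 25, 25, 25, 25, 26, 26, 24]
  m [116, 107, 102, 93, 113, 120, 126, 135, 163, 185, 192, 194, 194, 186, 172, 147, 105, 84, 93, 97, 91, 88, 87, 90, 91, 86, 82, 78, 76, 69, 72, 69] 
  sd [42, 38, 26, 25, 30, 41, 40, 23, 7, 4, 3, 2, 3, 7, 7, 6, 4, 8, 17, 19, 21, 26, 32, 37, 38, 38, 39, 41, 41, 38, 31, 25]
-y
  m [60, 61, 61, 61, 62, 62, 65, 89, 128, 163, 182, 191, 198, 199, 199, 199, 198, 193, 164, 115, 119, 121, 134, 145, 156, 150, 136, 139, 125, 111, 118, 121] 
  sd [3, 3, 2, 2, 2, 4, 19, 20, 15, 33, 27, 17, 10, 6, 1, 0, 0, 2, 9, 33, 38, 34, 33, 30, 29, 32, 39, 47, 50, 48, 42, 33]
  m [69, 69, 68, 67, 66, 71, 108, 135, 97, 78, 107, 145, 172, 189, 197, 199, 198, 193, 165, 112, 86, 80, 91, 111, 123, 146, 152, 142, 136, 117, 111, 114] 
  sd [31, 23, 14, 11, 10, 15, 14, 12, 16, 11, 4, 4, 3, 5, 2, 0, 0, 1, 5, 18, 26, 29, 25, 20, 28, 35, 37, 33, 33, 37, 38, 42]
+x
  m [88, 88, 88, 87, 87, 100, 132, 133, 114, 135, 168, 188, 196, 198, 198, 193, 174, 143, 128, 135, 138, 143, 143, 147, 155, 156, 156, 156, 156, 156, 156, 156] 
  sd [8, 8, 6, 5, 11, 15, 11, 8, 4, 2, 1, 2, 1, 0, 0, 3, 5, 15, 28, 31, 28, 26, 27, 27, 30, 33, 33, 30, 29, 31, 32, 35]
  m [90, 90, 89, 89, 88, 98, 128, 135, 117, 130, 164, 186, 196, 198, 197, 193, 177, 140, 99, 80, 84, 96, 102, 101, 98, 103, 102, 103, 102, 100, 100, 102] 
  sd [14, 13, 13, 14, 15, 16, 11, 9, 16, 14, 7, 2, 0, 0, 1, 2, 5, 9, 19, 26, 28, 27, 32, 36, 35, 31, 31, 34, 39, 42, 44, 45]
```

Run:
```python
from edge import *
R=np.array([[-0.227,-0.974,-0.001],[-0.93,0.216,0.296],[-0.289,0.068,-0.955]]);u,_,v=np.linalg.svd(R);R=u@v
c=dict(intrinsics=cams.get_calibration("wrist")["intrinsics"],R=R,t=-R@np.array([492.8,-315.1,455.8]))
im=cv2.imread("pics/w1.png")
edges(im,c,(417.5,-299.7),167.2,[("+y",'+y',0,67,(-80,80)),("-y",'-y',0,67,(-80,80)),("+x",'+x',0,100,(-50,50)),("-x",'-x',0,100,(-50,50))])
```

```text
+y
  m [92, 92, 92, 91, 90, 97, 121, 135, 139, 162, 186, 201, 206, 206, 203, 190, 165, 123, 110, 108, 103, 105, 112, 117, 114, 110, 106, 101, 98, 99, 100, 100] 
  sd [34, 35, 32, 22, 11, 8, 14, 15, 14, 18, 24, 26, 27, 27, 28, 26, 23, 31, 43, 45, 38, 30, 25, 24, 27, 29, 29, 28, 28, 27, 26, 26]
  m [81, 79, 78, 77, 76, 80, 94, 102, 104, 114, 125, 131, 130, 130, 127, 122, 115, 113, 117, 121, 122, 121, 120, 120, 114, 103, 89, 87, 88, 83, 89, 95] 
  sd [19, 20, 18, 12, 6, 2, 2, 7, 11, 10, 6, 4, 4, 4, 4, 3, 7, 20, 33, 37, 38, 38, 37, 35, 29, 24, 22, 22, 22, 25, 30, 33]
-y
  m [84, 83, 83, 83, 83, 82, 89, 112, 134, 133, 153, 182, 199, 205, 206, 204, 195, 168, 130, 122, 135, 140, 138, 132, 119, 111, 110, 110, 115, 110, 109, 113] 
  sd [35, 41, 42, 38, 28, 14, 6, 12, 17, 13, 16, 24, 29, 30, 31, 31, 30, 21, 14, 36, 48, 51, 48, 42, 40, 40, 42, 46, 47, 45, 40, 33]
  m [85, 82, 78, 77, 76, 76, 78, 90, 102, 103, 108, 118, 126, 130, 130, 129, 124, 112, 101, 96, 97, 111, 111, 111, 116, 124, 130, 121, 118, 119, 116, 110] 
  sd [16, 17, 19, 18, 13, 7, 3, 5, 8, 11, 12, 9, 9, 12, 14, 15, 14, 14, 19, 30,
[... 432 characters left out ...]
121, 121, 121, 121, 121, 121] 
  sd [3, 3, 3, 4, 8, 13, 11, 10, 14, 20, 24, 25, 26, 26, 25, 19, 10, 2, 2, 1, 3, 3, 2, 2, 3, 4, 4, 4, 6, 8, 9, 9]
-x
  m [147, 100, 85, 84, 84, 84, 83, 97, 142, 162, 157, 181, 200, 205, 206, 206, 200, 180, 145, 130, 128, 133, 139, 139, 151, 151, 149, 154, 157, 156, 140, 135] 
  sd [25, 6, 1, 0, 0, 1, 1, 2, 6, 7, 2, 2, 1, 0, 0, 1, 2, 1, 10, 27, 28, 24, 26, 33, 37, 38, 37, 35, 34, 29, 22, 20]
  m [143, 98, 85, 85, 85, 85, 85, 99, 131, 145, 157, 181, 198, 205, 206, 206, 200, 181, 148, 131, 130, 130, 121, 116, 119, 139, 148, 144, 136, 136, 144, 153] 
  sd [22, 4, 2, 2, 2, 1, 1, 2, 6, 5, 2, 2, 3, 1, 0, 0, 0, 1, 11, 28, 38, 40, 41, 42, 41, 37, 33, 32, 29, 29, 32, 34]
```

>>> carry_out(
  targets=[
    [0, 0, -8.08, 0, 0, -0.01, 1],
    [0, 0, -8.08, 0, 0, -0.01, 1],
    [0, 0, -8.08, 0, 0, 0, 1],
    [0, 0, -8.08, 0, 0, 0, 1],
    [0, 0, -8.08, 0, 0, 0, 1],
    [0, 0, -8.08, 0, 0, 0, 1],
    [0, 0, -8.08, 0, 0, 0, 1],
    [0, 0, -8.08, 0, 0, 0, 1],
    [0, 0, -8.08, 0, 0, 0, 1],
    [0, 0, -8.08, 0, 0, 0, 1],
  ],
)

```text
t: 10.5
ee_pos: [432.0, -62.2, 238.7]
tool_rot: [[0.37, 0.929, -0.001], [0.929, -0.37, -0.0], [-0.001, -0.001, -1.0]]
force: [0.4, 0.1, -3.3]
width: 10.5
grasp_force: 40.3
```

>>> carry_out(
  targets=[
    [0, 0, -8.08, 0, 0, 0, 1],
    [0, 0, -8.08, 0, 0, 0, 1],
    [0, 0, -8.08, 0, 0, 0, 1],
    [0, 0, -8.08, 0, 0, 0, 1],
    [0, 0, -8.08, 0, 0, 0, 1],
    [0, 0, -8.08, 0, 0, 0, 1],
    [0, 0, -8.08, 0, 0, 0, 1],
    [0, 0, -8.08, 0, 0, 0, 1],
    [0, 0, -8.08, 0, 0, 0, 1],
    [0, 0, -8.08, 0, 0, 0, 1],
  ],
)

```text
t: 11.5
ee_pos: [432.1, -62.3, 238.8]
tool_rot: [[-0.858, 0.514, -0.001], [0.514, 0.858, -0.001], [0.0, -0.001, -1.0]]
force: [0.3, 0.3, -3.5]
width: 10.8
grasp_force: 40.3
```

```bash
cat > go.py <<'E'
from h import *
import sys
def go(x,y,z,psi=None):
    s=arm.observe(); R=s["tool_rot"]; d=R.T@(np.array([x,y,z])-s["ee_pos"])
    print("t",s["t"],"pos",s["ee_pos"].round(2),"psi",np.degrees(np.arctan2(R[1,1],R[0,1])).round(2),"tilt",R[:2,2].round(4),"F",s["force"].round(1),"M",s["moment"].round(2),"w",round(s["width"],1),round(s["grasp_force"],1),"q6",s["joints"][5].round(2),"shift mm",d.round(2))
go(*map(float,sys.argv[1:4]))
E
python3 go.py 524.8 -7.9 160
```

```text
t 11.5 pos [432.08 -62.28 238.8 ] psi 59.09 tilt [-0.0006 -0.0006] F [ 0.3  0.3 -3.5] M [-0.16  0.12 -0.  ] w 10.8 40.3 q6 -1.45 shift mm [-51.64  94.36  78.71]
```

>>> carry_out(
  targets=[
    [0, 0, 0, -0.0129, 0.0236, 0, 1],
    [0, 0, 0, -0.0129, 0.0236, 0, 1],
    [0, 0, 0, -0.0129, 0.0236, 0, 1],
    [0, 0, 0, -0.0129, 0.0236, 0.01, 1],
    [0, 0, 0, 0, 0, 0.025, 1],
    [0, 0, 0, 0, 0, 0.025, 1],
    [0, 0, 0, 0, 0, 0.019, 1],
    [0, 0, 0, 0, 0, 0.01, 1],
    [0, 0, 0, 0, 0, 0, 1],
    [0, 0, 0, 0, 0, 0, 1],
  ],
)

```text
t: 12.5
ee_pos: [525.7, -7.5, 150.7]
tool_rot: [[-0.855, 0.518, 0.001], [0.518, 0.855, -0.0], [-0.001, 0.0, -1.0]]
force: [0.2, 0.6, -3.8]
width: 9.9
grasp_force: 40.3
```

```bash
python3 go.py 524.8 -7.9 130
python3 - <<'E'
from edge import *
# relative edge check in scene/top: held tote rim height = TCP-54+84
s=arm.observe(); z=s["ee_pos"][2]-54+84
for n in("top","scene"):
    im=np.ascontiguousarray(cams.snapshot(n)[:,:,::-1]); cv2.imwrite(f"pics/{n}5.png",im)
E
```

```text
t 12.5 pos [525.7   -7.51 150.68] psi 58.81 tilt [ 0.0008 -0.0004] F [ 0.2  0.6 -3.8] M [-0.12  0.1   0.03] w 9.9 40.3 q6 -1.27 shift mm [ 0.59 -0.8  20.68]
```

>>> carry_out(
  targets=[
    [0, 0, 0, 0.0005, -0.0006, 0.008, 1],
    [0, 0, 0, 0, 0, 0.007, 1],
    [0, 0, 0, 0, 0, 0.005, 1],
    [0, 0, 0, 0, 0, 0, 1],
    [0, 0, 0, 0, 0, 0, 1],
  ],
)

```text
t: 13.1
ee_pos: [524.3, -6.9, 129.8]
tool_rot: [[-0.856, 0.517, -0.0], [0.517, 0.856, 0.0], [0.0, 0.0, -1.0]]
force: [-0.0, 1.2, -1.7]
width: 10.8
grasp_force: 40.2
```

```bash
for i in 1 2 3; do python3 go.py 524.8 -7.9 120; python3 -c "
from bench import cams; cams.snapshot('top')"; done
```

```text
t 13.1 pos [524.33  -6.85 129.84] psi 58.86 tilt [-0.0003  0.0003] F [-0.   1.2 -1.7] M [-0.1   0.16  0.04] w 10.8 40.2 q6 -1.27 shift mm [-0.95 -0.65  9.84]
t 13.15 pos [524.44  -6.93 130.07] psi 58.87 tilt [-0.0001  0.    ] F [ 0.1  0.1 -2.7] M [-0.04  0.1   0.1 ] w 10.7 40.2 q6 -1.27 shift mm [-0.81 -0.64 10.07]
t 13.2 pos [524.49  -6.97 130.17] psi 58.87 tilt [ 0.0001 -0.0001] F [-0.5  0.  -2.4] M [-0.04  0.07  0.05] w 10.5 40.2 q6 -1.27 shift mm [-0.74 -0.63 10.17]
```

>>> carry_out(
  targets=[
    [0, 0, 0, 0, 0, 0.001, 1],
    [0, 0, 0, 0, 0, 0.001, 1],
    [0, 0, 0, 0, 0, 0.001, 1],
    [0, 0, 0, 0, 0, 0, 1],
  ],
)

```text
t: 13.65
ee_pos: [524.4, -6.9, 126.9]
tool_rot: [[-0.856, 0.517, -0.0], [0.517, 0.856, 0.0], [0.0, 0.0, -1.0]]
force: [1.3, 1.4, -2.7]
width: 10.6
grasp_force: 40.1
```

>>> carry_out(
  targets=[
    [0, 0, 0, -0.0007, -0.0006, 0, 1],
    [0, 0, 0, 0, 0, 0, 1],
    [0, 0, 0, 0, 0, 0, 1],
  ],
)

```text
t: 13.95
ee_pos: [524.5, -7.5, 126.8]
tool_rot: [[-0.856, 0.517, -0.0], [0.517, 0.856, 0.001], [0.001, 0.0, -1.0]]
force: [0.3, 3.3, -3.9]
width: 10.2
grasp_force: 40.0
```

```bash
for i in 1 2 3; do python3 go.py 524.8 -7.9 120; python3 -c "
from bench import cams; cams.snapshot('top')"; done
```

```text
t 13.95 pos [524.51  -7.55 126.8 ] psi 58.86 tilt [-0.0004  0.0006] F [ 0.3  3.3 -3.9] M [ 0.4  -0.06 -0.01] w 10.2 40.0 q6 -1.27 shift mm [-0.44 -0.15  6.8 ]
t 14.0 pos [524.53  -7.58 126.82] psi 58.86 tilt [-0.0004  0.0005] F [ 0.9  2.6 -4.8] M [ 0.46 -0.04  0.05] w 10.5 40.0 q6 -1.27 shift mm [-0.4  -0.13  6.82]
t 14.05 pos [524.54  -7.61 126.86] psi 58.87 tilt [-0.0003  0.0004] F [ 0.   3.3 -4.5] M [0.38 0.02 0.01] w 10.3 40.0 q6 -1.27 shift mm [-0.38 -0.12  6.86]
```

>>> carry_out(
  targets=[
    [0, 0, 0, 0, 0, 0.001, 1],
    [0, 0, 0, 0, 0, 0.001, 1],
    [0, 0, 0, 0, 0, 0, 1],
  ],
)

```text
t: 14.4
ee_pos: [524.9, -8.2, 125.2]
tool_rot: [[-0.856, 0.517, 0.0], [0.517, 0.856, -0.0], [-0.001, -0.0, -1.0]]
force: [-0.6, 1.3, -1.4]
width: 10.5
grasp_force: 40.0
```

```bash
for i in 1 2 ; do python3 go.py 524.8 -7.9 120; python3 -c "
from bench import cams; cams.snapshot('top')"; done
```

```text
t 14.4 pos [524.87  -8.16 125.25] psi 58.86 tilt [ 0.0004 -0.0005] F [-0.6  1.3 -1.4] M [0.22 0.11 0.03] w 10.5 40.0 q6 -1.27 shift mm [0.19 0.19 5.25]
t 14.45 pos [524.92  -8.18 125.3 ] psi 58.85 tilt [ 0.0005 -0.0004] F [-0.7  0.8 -0.8] M [0.16 0.13 0.01] w 10.5 40.0 q6 -1.27 shift mm [0.25 0.17 5.3 ]
```

>>> carry_out(
  targets=[
    [0, 0, 0, 0, 0.0006, 0, 1],
    [0, 0, 0, 0, 0, 0, 1],
    [0, 0, 0, 0, 0, 0, 1],
  ],
)

```text
t: 14.8
ee_pos: [525.1, -7.5, 125.2]
tool_rot: [[-0.856, 0.517, 0.0], [0.517, 0.856, -0.0], [-0.0, -0.0, -1.0]]
force: [-1.5, 0.5, -0.3]
width: 10.6
grasp_force: 40.1
```

```bash
for i in 1 2 ; do python3 go.py 524.8 -7.9 120; python3 -c "
from bench import cams; cams.snapshot('top')"; done
```

```text
t 14.8 pos [525.08  -7.49 125.17] psi 58.86 tilt [ 0.0002 -0.0002] F [-1.5  0.5 -0.3] M [0.05 0.17 0.02] w 10.6 40.1 q6 -1.27 shift mm [ 0.03 -0.5   5.17]
t 14.85 pos [525.08  -7.45 125.15] psi 58.86 tilt [ 0.0002 -0.0002] F [-0.3  0.1  0.4] M [0.04 0.09 0.05] w 10.9 40.1 q6 -1.27 shift mm [ 0.01 -0.53  5.15]
```

>>> carry_out(
  targets=[
    [0, 0, 0, 0, 0, 0.001, 1],
    [0, 0, 0, 0, 0, 0.001, 1],
    [0, 0, 0, 0, 0, 0, 1],
  ],
)

```text
t: 15.2
ee_pos: [524.8, -7.1, 122.5]
tool_rot: [[-0.856, 0.517, -0.0], [0.517, 0.856, 0.001], [0.001, 0.0, -1.0]]
force: [0.6, 1.3, -2.6]
width: 10.5
grasp_force: 40.0
```

```bash
for i in 1 2 ; do python3 go.py 524.8 -7.9 120; python3 -c "
from bench import cams; cams.snapshot('top')"; done
```

```text
t 15.2 pos [524.82  -7.12 122.54] psi 58.85 tilt [-0.0003  0.0005] F [ 0.6  1.3 -2.6] M [ 0.32 -0.01 -0.06] w 10.5 40.0 q6 -1.27 shift mm [-0.39 -0.67  2.54]
t 15.25 pos [524.7   -7.1  122.48] psi 58.85 tilt [-0.0006  0.0006] F [ 0.3  1.7 -3.5] M [ 0.31 -0.03 -0.04] w 10.6 40.0 q6 -1.27 shift mm [-0.5  -0.64  2.48]
```

>>> carry_out(
  targets=[
    [0, 0, 0, 0, 0.0003, 0.001, 1],
    [0, 0, 0, 0, 0, 0.001, 1],
    [0, 0, 0, 0, 0, 0, 1],
    [0, 0, 0, 0, 0, 0, 1],
  ],
)

```text
t: 15.7
ee_pos: [524.9, -7.4, 121.0]
tool_rot: [[-0.856, 0.517, -0.0], [0.517, 0.856, -0.0], [0.0, -0.0, -1.0]]
force: [-2.5, -0.6, -0.0]
width: 10.7
grasp_force: 40.0
```

```bash
for i in 1 2 ; do python3 go.py 524.8 -7.9 120; python3 -c "
from bench import cams; cams.snapshot('top')"; done
```

```text
t 15.7 pos [524.94  -7.35 120.97] psi 58.85 tilt [-0.0005 -0.0003] F [-2.5 -0.6 -0. ] M [-0.15  0.35  0.03] w 10.7 40.0 q6 -1.27 shift mm [-0.16 -0.54  0.97]
t 15.75 pos [524.98  -7.31 120.98] psi 58.86 tilt [-0.0004 -0.0002] F [-1.2 -1.  -0.7] M [-0.12  0.34  0.06] w 10.6 40.0 q6 -1.27 shift mm [-0.15 -0.6   0.98]
```

>>> carry_out(
  targets=[
    [0, 0, 0, 0, 0, 0.001, 1],
    [0, 0, 0, 0, 0, 0, 1],
    [0, 0, 0, 0, 0, 0, 1],
  ],
)

```text
t: 16.1
ee_pos: [525.2, -7.4, 120.2]
tool_rot: [[-0.856, 0.517, 0.0], [0.517, 0.856, -0.0], [-0.0, -0.0, -1.0]]
force: [-4.0, -2.6, 2.9]
width: 10.3
grasp_force: 40.0
```

```bash
for i in 1 2 ; do python3 go.py 524.8 -7.9 120; python3 -c "
from bench import cams; cams.snapshot('top')"; done
```

```text
t 16.1 pos [525.21  -7.35 120.23] psi 58.86 tilt [ 0.0001 -0.0004] F [-4.  -2.6  2.9] M [-0.36  0.58 -0.  ] w 10.3 40.0 q6 -1.27 shift mm [ 0.06 -0.68  0.23]
t 16.15 pos [525.24  -7.37 120.24] psi 58.86 tilt [ 0.0002 -0.0004] F [-2.6 -2.5  3.6] M [-0.41  0.58  0.06] w 10.6 40.0 q6 -1.27 shift mm [ 0.1  -0.68  0.24]
```

>>> carry_out(
  targets=[
    [0, 0, 0, 0, -0.0006, 0.0005, 1],
    [0, 0, 0, 0, 0, 0.001, 1],
    [0, 0, 0, 0, 0, 0, 1],
  ],
)

```text
t: 16.5
ee_pos: [525.1, -7.8, 119.0]
tool_rot: [[-0.856, 0.517, 0.001], [0.517, 0.856, -0.0], [-0.001, 0.0, -1.0]]
force: [-4.3, -2.6, 5.7]
width: 10.4
grasp_force: 40.0
```

>>> carry_out(
  targets=[
    [0, 0, 0, 0, 0, 0.001, 1],
    [0, 0, 0, 0, 0, 0, 1],
    [0, 0, 0, 0, 0, 0, 1],
  ],
)

```text
t: 16.8
ee_pos: [525.2, -8.0, 118.2]
tool_rot: [[-0.856, 0.517, 0.001], [0.517, 0.856, -0.001], [-0.001, -0.0, -1.0]]
force: [-3.6, -2.7, 7.9]
width: 10.7
grasp_force: 40.0
```

```bash
python3 go.py 524.8 -7.9 116
```

```text
t 16.8 pos [525.23  -7.98 118.22] psi 58.86 tilt [ 0.0009 -0.0006] F [-3.6 -2.7  7.9] M [-0.35  0.7   0.  ] w 10.7 40.0 q6 -1.27 shift mm [ 0.41 -0.16  2.22]
```

>>> carry_out(
  targets=[
    [0, 0, 0, 0, -0.0004, 0.001, 1],
    [0, 0, 0, 0, 0, 0.001, 1],
    [0, 0, 0, 0, 0, 0, 1],
  ],
)

```text
t: 17.1
ee_pos: [525.1, -8.6, 116.2]
tool_rot: [[-0.856, 0.517, 0.001], [0.517, 0.856, -0.001], [-0.002, -0.0, -1.0]]
force: [-3.8, -4.8, 6.2]
width: 10.7
grasp_force: 40.3
```

>>> carry_out(
  targets=[
    [0, 0, 0, 0, 0, 0.001, 1],
    [0, 0, 0, 0, 0, 0.001, 1],
    [0, 0, 0, 0, 0, 0, 1],
  ],
)

```text
t: 17.4
ee_pos: [525.2, -9.2, 115.3]
tool_rot: [[-0.856, 0.517, 0.001], [0.517, 0.856, -0.002], [-0.002, -0.001, -1.0]]
force: [-8.1, -5.9, 14.5]
width: 10.8
grasp_force: 40.4
```

```bash
python3 go.py 524.8 -7.9 116
```

```text
t 17.4 pos [525.25  -9.18 115.28] psi 58.86 tilt [ 0.0012 -0.0021] F [-8.1 -5.9 14.5] M [-0.76  1.36  0.07] w 10.8 40.4 q6 -1.27 shift mm [ 1.04  0.86 -0.72]
```

>>> carry_out(
  targets=[
    [0, 0, 0, 0, 0.0005, -0.001, 1],
    [0, 0, 0, 0, 0.0003, -0.0005, 1],
    [0, 0, 0, 0, 0, 0, 1],
    [0, 0, 0, 0, 0, 0, 0.9],
    [0, 0, 0, 0, 0, 0, 0.7],
    [0, 0, 0, 0, 0, 0, 0.5],
    [0, 0, 0, 0, 0, 0, 0.5],
    [0, 0, 0, 0, 0, 0, 0.5],
    [0, 0, 0, 0, 0, 0, 0.5],
    [0, 0, 0, 0, 0, 0, 0.5],
  ],
)

```text
t: 18.4
ee_pos: [525.1, -7.2, 115.0]
tool_rot: [[-0.856, 0.517, 0.0], [0.517, 0.856, 0.0], [-0.0, 0.0, -1.0]]
force: [-0.8, -0.6, 0.2]
width: 44.1
grasp_force: 0.0
```

>>> carry_out(
  targets=[
    [0, 0, 0, 0, 0, -0.02, 0.5],
    [0, 0, 0, 0, 0, -0.03, 0.5],
    [0, 0, 0, 0, 0, -0.03, 0.5],
    [0, 0, 0, 0, 0, 0, 1],
    [0, 0, 0, 0, 0, 0, 1],
    [0, 0, 0, 0, 0, 0, 1],
    [0, 0, 0, 0, 0, 0, 1],
    [0, 0, 0, 0, 0, 0, 1],
    [0, 0, 0, 0, 0, 0, 1],
    [0, 0, 0, 0, 0, 0, 1],
  ],
)

```text
t: 19.4
ee_pos: [524.9, -7.3, 194.6]
tool_rot: [[-0.856, 0.517, -0.001], [0.517, 0.856, 0.0], [0.001, -0.0, -1.0]]
force: [0.7, 0.7, -0.4]
width: 0.5
grasp_force: 0.0
```

```bash
python3 - <<'E'
from edge import *
for n in("wrist",):
    c=cams.get_calibration(n); im=np.ascontiguousarray(cams.snapshot(n)[:,:,::-1]); cv2.imwrite(f"pics/{n}6.png",im); np.savez("w6.npz",**{k:np.array(v) for k,v in c.items()})
K,R,t=(np.array(c[k]) for k in("intrinsics","R","t"))
y=np.radians(-30.95);X=np.array([np.cos(y),np.sin(y),0]);Y=np.array([-X[1],X[0],0])
for a,b in((-100,-67),(-100,67),(100,67),(100,-67)):
    q=K@(R@(np.array([552.4,46.9,146])+a*X+b*Y)+t);print(a,b,(q[:2]/q[2]).round(1))
E
python3 go.py 524.8 -7.9 116
```

```text
-100 -67 [308.8  39.6]
-100 67 [548.3  38.7]
100 67 [498.4 340.5]
100 -67 [313.  341.1]
t 19.45 pos [524.96  -7.27 194.78] psi 58.85 tilt [-0.0004  0.0001] F [-0.2  0.2  0.3] M [-0.04 -0.04  0.03] w 0.5 0.0 q6 -1.27 shift mm [-0.22 -0.62 78.78]
```

>>> carry_out(
  targets=[
    [0, 0, 0, 0, 0.04, 0, 0.4],
    [0, 0, 0, 0, 0.04, 0, 0.4],
    [0, 0, 0, 0, 0.0425, 0, 0.4],
    [0, 0, 0, 0, 0, 0, 0.4],
    [0, 0, 0, 0, 0, 0.03, 0.4],
    [0, 0, 0, 0, 0, 0.03, 0.4],
    [0, 0, 0, 0, 0, 0.012, 0.4],
    [0, 0, 0, 0, 0, 0.004, 0.4],
    [0, 0, 0, 0, 0, 0, 0.4],
  ],
)

```text
t: 20.35
ee_pos: [588.5, 97.2, 119.3]
tool_rot: [[-0.856, 0.518, -0.0], [0.518, 0.856, -0.0], [0.0, -0.0, -1.0]]
force: [0.0, -0.3, -0.2]
width: 52.9
grasp_force: 0.0
```

>>> carry_out(
  targets=[
    [0, 0, 0, 0, 0, 0, 1],
    [0, 0, 0, 0, 0, 0, 1],
    [0, 0, 0, 0, 0, 0, 1],
    [0, 0, 0, 0, 0, 0, 1],
    [0, 0, 0, 0, 0, 0, 1],
    [0, 0, 0, 0, 0, 0, 1],
    [0, 0, 0, 0, 0, 0, 1],
    [0, 0, 0, 0, 0, 0, 1],
  ],
  newtons=30,
)

```text
t: 21.15
ee_pos: [588.3, 97.3, 118.9]
tool_rot: [[-0.856, 0.517, -0.0], [0.517, 0.856, -0.0], [0.0, -0.001, -1.0]]
force: [-1.7, -2.3, 0.4]
width: 10.8
grasp_force: 30.0
```

```bash
python3 go.py 587.8 97.1 116
```

```text
t 21.15 pos [588.25  97.29 118.93] psi 58.86 tilt [-0.0004 -0.0004] F [-1.7 -2.3  0.4] M [-0.47  0.25  0.01] w 10.8 30.0 q6 -1.06 shift mm [ 0.29 -0.4   2.93]
```

Gripped the far side; press it down.

>>> carry_out(
  targets=[
    [0, 0, 0, 0, -0.0003, 0.001, 1],
    [0, 0, 0, 0, 0, 0.001, 1],
    [0, 0, 0, 0, 0, 0, 1],
  ],
)

```text
t: 21.45
ee_pos: [588.6, 97.3, 117.5]
tool_rot: [[-0.856, 0.517, 0.001], [0.517, 0.856, -0.0], [-0.001, 0.0, -1.0]]
force: [-1.3, -2.4, 4.0]
width: 11.1
grasp_force: 30.0
```

>>> carry_out(
  targets=[
    [0, 0, 0, 0, 0, 0.001, 1],
    [0, 0, 0, 0, 0, 0.001, 1],
    [0, 0, 0, 0, 0, 0, 1],
  ],
)

```text
t: 21.75
ee_pos: [588.5, 97.6, 115.0]
tool_rot: [[-0.856, 0.517, 0.001], [0.517, 0.856, 0.0], [-0.0, 0.001, -1.0]]
force: [-0.3, -0.7, 2.2]
width: 11.0
grasp_force: 30.0
```

>>> carry_out(
  targets=[
    [0, 0, 0, 0, 0, 0.001, 1],
    [0, 0, 0, 0, 0, 0, 1],
    [0, 0, 0, 0, 0, 0, 1],
  ],
)

```text
t: 22.05
ee_pos: [588.9, 97.7, 114.7]
tool_rot: [[-0.856, 0.517, 0.002], [0.517, 0.856, 0.001], [-0.001, 0.001, -1.0]]
force: [-0.4, 0.1, 6.0]
width: 10.9
grasp_force: 30.0
```

>>> carry_out(
  targets=[
    [0, 0, 0, 0, 0, 0.001, 1],
    [0, 0, 0, 0, 0, 0.001, 1],
    [0, 0, 0, 0, 0, 0, 1],
  ],
)

```text
t: 22.35
ee_pos: [589.7, 97.9, 114.2]
tool_rot: [[-0.856, 0.517, 0.003], [0.517, 0.856, 0.001], [-0.003, 0.002, -1.0]]
force: [-3.0, 1.3, 12.0]
width: 11.0
grasp_force: 30.1
```

>>> carry_out(
  targets=[
    [0, 0, 0, 0, 0, 0.001, 1],
    [0, 0, 0, 0, 0, 0, 1],
    [0, 0, 0, 0, 0, 0, 1],
  ],
)

```text
t: 22.65
ee_pos: [590.1, 98.1, 114.0]
tool_rot: [[-0.856, 0.517, 0.004], [0.517, 0.856, 0.001], [-0.003, 0.003, -1.0]]
force: [-3.3, 1.2, 17.0]
width: 11.1
grasp_force: 30.2
```

```bash
python3 go.py 587.8 97.1 116
```

```text
t 22.65 pos [590.07  98.11 113.97] psi 58.88 tilt [0.0044 0.001 ] F [-3.3  1.2 17. ] M [0.07 0.66 0.03] w 11.1 30.2 q6 -1.06 shift mm [ 1.41 -2.03 -2.04]
```

>>> carry_out(
  targets=[
    [0, 0, 0, 0, 0, -0.002, 1],
    [0, 0, 0, 0, 0, -0.001, 1],
    [0, 0, 0, 0, 0, 0, 0.9],
    [0, 0, 0, 0, 0, 0, 0.7],
    [0, 0, 0, 0, 0, 0, 0.5],
    [0, 0, 0, 0, 0, 0, 0.5],
    [0, 0, 0, 0, 0, 0, 0.5],
    [0, 0, 0, 0, 0, 0, 0.5],
  ],
)

```text
t: 23.45
ee_pos: [588.0, 97.3, 113.7]
tool_rot: [[-0.856, 0.517, -0.001], [0.517, 0.856, 0.0], [0.001, -0.0, -1.0]]
force: [0.2, 0.1, -0.0]
width: 44.5
grasp_force: 0.0
```

>>> carry_out(
  targets=[
    [0, 0, 0, 0, 0, -0.02, 0.5],
    [0, 0, 0, 0, 0, -0.03, 0.5],
    [0, 0, 0, 0, 0, 0, 1],
    [0, 0, 0, 0, 0, 0, 1],
    [0, 0, 0, 0, 0, 0, 1],
    [0, 0, 0, 0, 0, 0, 1],
    [0, 0, 0, 0, 0, 0, 1],
  ],
)

```text
t: 24.15
ee_pos: [587.6, 97.3, 162.8]
tool_rot: [[-0.856, 0.517, -0.002], [0.517, 0.856, 0.0], [0.002, -0.001, -1.0]]
force: [0.4, -0.6, 0.4]
width: 6.4
grasp_force: 0.0
```

```bash
python3 go.py 590.4 95.5 150
```

```text
t 24.15 pos [587.57  97.32 162.84] psi 58.86 tilt [-0.0019  0.0001] F [ 0.4 -0.6  0.4] M [ 0.01 -0.03 -0.  ] w 6.4 0.0 q6 -1.06 shift mm [-3.38 -0.09 12.83]
```

>>> carry_out(
  targets=[
    [0, 0, 0, 0.009, 0, 0, 1],
    [0, 0, 0, 0, 0, 0.007, 1],
    [0, 0, 0, 0, 0, 0.005, 1],
    [0, 0, 0, 0, 0, 0.002, 1],
    [0, 0, 0, 0, 0, 0.001, 1],
    [0, 0, 0, 0, 0, 0.001, 1],
    [0, 0, 0, 0, 0, 0.001, 1],
    [0, 0, 0, 0, 0, 0.001, 1],
    [0, 0, 0, 0, 0, 0, 1],
  ],
)

```text
t: 25.05
ee_pos: [580.5, 101.9, 145.9]
tool_rot: [[-0.856, 0.517, -0.0], [0.517, 0.856, -0.0], [0.0, -0.0, -1.0]]
force: [0.4, -0.5, -0.4]
width: 0.3
grasp_force: 0.0
```

```bash
python3 go.py 590.4 95.5 140
```

```text
t 25.05 pos [580.52 101.92 145.94] psi 58.86 tilt [-0.0001 -0.    ] F [ 0.4 -0.5 -0.4] M [ 0.02 -0.03 -0.02] w 0.3 0.0 q6 -1.05 shift mm [-11.77  -0.39   5.94]
```

>>> carry_out(
  targets=[
    [0, 0, 0, 0, 0, 0.001, 1],
    [0, 0, 0, 0, 0, 0.001, 1],
    [0, 0, 0, 0, 0, 0, 1],
  ],
)

```text
t: 25.35
ee_pos: [580.4, 102.0, 143.9]
tool_rot: [[-0.856, 0.517, -0.0], [0.517, 0.856, -0.0], [0.0, -0.0, -1.0]]
force: [-0.3, 0.4, 0.2]
width: 0.5
grasp_force: 0.0
```

>>> carry_out(
  targets=[
    [0, 0, 0, 0, 0, 0.001, 1],
    [0, 0, 0, 0, 0, 0.001, 1],
    [0, 0, 0, 0, 0, 0, 1],
  ],
)

```text
t: 25.65
ee_pos: [580.4, 102.0, 141.8]
tool_rot: [[-0.856, 0.517, -0.0], [0.517, 0.856, 0.0], [0.0, -0.0, -1.0]]
force: [-0.5, 0.3, -0.3]
width: 0.1
grasp_force: 0.0
```

>>> carry_out(
  targets=[
    [0, 0, 0, 0, 0, 0.001, 1],
    [0, 0, 0, 0, 0, 0.001, 1],
    [0, 0, 0, 0, 0, 0, 1],
  ],
)

```text
t: 25.95
ee_pos: [580.4, 102.0, 139.8]
tool_rot: [[-0.856, 0.517, -0.0], [0.517, 0.856, 0.0], [0.0, -0.0, -1.0]]
force: [1.0, -0.4, -0.1]
width: 0.4
grasp_force: 0.0
```

>>> carry_out(
  targets=[
    [0, 0, 0, 0, 0, 0.002, 1],
    [0, 0, 0, 0, 0, 0.002, 1],
    [0, 0, 0, 0, 0, 0, 1],
  ],
)

```text
t: 26.25
ee_pos: [580.2, 102.0, 135.5]
tool_rot: [[-0.856, 0.517, -0.001], [0.517, 0.856, -0.0], [0.001, -0.0, -1.0]]
force: [-0.1, 0.1, 0.8]
width: 0.1
grasp_force: 0.0
```

>>> carry_out(
  targets=[
    [0, 0, 0, 0, 0, 0.002, 1],
    [0, 0, 0, 0, 0, 0.002, 1],
    [0, 0, 0, 0, 0, 0, 1],
  ],
)

```text
t: 26.55
ee_pos: [580.3, 101.9, 131.6]
tool_rot: [[-0.856, 0.517, -0.001], [0.517, 0.856, -0.0], [0.001, -0.0, -1.0]]
force: [0.2, -0.1, -0.7]
width: 0.2
grasp_force: 0.0
```

>>> carry_out(
  targets=[
    [0, 0, 0, 0, 0, 0.001, 1],
    [0, 0, 0, 0, 0, 0.001, 1],
    [0, 0, 0, 0, 0, 0, 1],
  ],
)

```text
t: 26.85
ee_pos: [580.4, 102.0, 129.9]
tool_rot: [[-0.856, 0.517, -0.0], [0.517, 0.856, 0.0], [0.0, -0.0, -1.0]]
force: [-0.2, 0.2, -0.4]
width: 0.3
grasp_force: 0.0
```

>>> carry_out(
  targets=[
    [0, 0, 0, 0, 0, 0.001, 1],
    [0, 0, 0, 0, 0, 0.001, 1],
    [0, 0, 0, 0, 0, 0, 1],
  ],
)

```text
t: 27.15
ee_pos: [580.4, 102.0, 127.8]
tool_rot: [[-0.856, 0.517, -0.0], [0.517, 0.856, -0.0], [0.0, -0.0, -1.0]]
force: [0.2, 0.1, -0.6]
width: 0.3
grasp_force: 0.0
```

>>> carry_out(
  targets=[
    [0, 0, 0, 0, 0, 0.001, 1],
    [0, 0, 0, 0, 0, 0.001, 1],
    [0, 0, 0, 0, 0, 0, 1],
  ],
)

```text
t: 27.45
ee_pos: [580.4, 102.0, 125.8]
tool_rot: [[-0.856, 0.517, -0.0], [0.517, 0.856, 0.0], [0.0, -0.0, -1.0]]
force: [0.3, 0.5, -1.0]
width: 0.2
grasp_force: 0.0
```

>>> carry_out(
  targets=[
    [0, 0, 0, 0, 0, 0.001, 1],
    [0, 0, 0, 0, 0, 0.001, 1],
    [0, 0, 0, 0, 0, 0, 1],
  ],
)

```text
t: 27.75
ee_pos: [580.4, 102.0, 123.8]
tool_rot: [[-0.856, 0.517, -0.0], [0.517, 0.856, -0.0], [0.0, -0.0, -1.0]]
force: [0.1, -0.5, -0.1]
width: 0.5
grasp_force: 0.0
```

>>> carry_out(
  targets=[
    [0, 0, 0, 0, 0, 0.001, 1],
    [0, 0, 0, 0, 0, 0, 1],
    [0, 0, 0, 0, 0, 0, 1],
  ],
)

```text
t: 28.05
ee_pos: [580.5, 102.0, 123.0]
tool_rot: [[-0.856, 0.517, -0.0], [0.517, 0.856, -0.0], [-0.0, -0.0, -1.0]]
force: [-0.7, 0.3, -1.3]
width: 0.5
grasp_force: 0.0
```

>>> carry_out(
  targets=[
    [0, 0, 0, 0, 0, 0.001, 1],
    [0, 0, 0, 0, 0, 0.001, 1],
    [0, 0, 0, 0, 0, 0, 1],
  ],
)

```text
t: 28.35
ee_pos: [580.4, 102.0, 120.8]
tool_rot: [[-0.856, 0.517, -0.0], [0.517, 0.856, -0.0], [0.0, -0.0, -1.0]]
force: [-1.2, -0.5, 0.0]
width: 0.7
grasp_force: 0.0
```

>>> carry_out(
  targets=[
    [0, 0, 0, 0, 0, 0.001, 1],
    [0, 0, 0, 0, 0, 0.001, 1],
    [0, 0, 0, 0, 0, 0, 1],
  ],
)

```text
t: 28.65
ee_pos: [581.1, 102.2, 120.0]
tool_rot: [[-0.856, 0.517, 0.001], [0.517, 0.856, 0.0], [-0.001, 0.001, -1.0]]
force: [-1.3, 0.6, 5.7]
width: 0.6
grasp_force: 2.6
```

```bash
python3 go.py 590.4 95.5 140
python3 - <<'E'
from h import *
c=cams.get_calibration("wrist"); im=np.ascontiguousarray(cams.snapshot("wrist")[:,:,::-1]); cv2.imwrite("pics/w7.png",im); np.savez("w7.npz",**{k:np.array(v) for k,v in c.items()})
E
```

```text
t 28.65 pos [581.15 102.24 119.97] psi 58.87 tilt [0.0015 0.0003] F [-1.3  0.6  5.7] M [0.11 0.21 0.01] w 0.6 2.6 q6 -1.05 shift mm [-11.43  -0.97 -20.02]
```

>>> carry_out(
  targets=[
    [0, 0, 0, 0, 0, 0.001, 1],
    [0, 0, 0, 0, 0, 0.001, 1],
    [0, 0, 0, 0, 0, 0, 1],
  ],
)

```text
t: 29.0
ee_pos: [581.9, 102.5, 119.5]
tool_rot: [[-0.856, 0.517, 0.003], [0.517, 0.856, 0.001], [-0.002, 0.002, -1.0]]
force: [-2.9, 1.7, 12.7]
width: 0.2
grasp_force: 6.4
```

>>> carry_out(
  targets=[
    [0, 0, 0, 0, 0, 0.001, 1],
    [0, 0, 0, 0, 0, 0, 1],
    [0, 0, 0, 0, 0, 0, 1],
  ],
)

```text
t: 29.3
ee_pos: [582.3, 102.7, 119.3]
tool_rot: [[-0.856, 0.517, 0.004], [0.517, 0.856, 0.001], [-0.003, 0.003, -1.0]]
force: [-3.7, 1.7, 16.0]
width: 0.3
grasp_force: 8.2
```

>>> carry_out(
  targets=[
    [0, 0, 0, 0, 0, -0.02, 1],
    [0, 0, 0, 0, 0, -0.03, 1],
    [0, 0, 0, 0, -0.04, 0, 1],
    [0, 0, 0, 0, -0.04, 0, 1],
    [0, 0, 0, 0, -0.0425, 0, 1],
    [0, 0, 0, 0, 0, 0.03, 1],
    [0, 0, 0, 0, 0, 0.013, 1],
    [0, 0, 0, 0, 0, 0.003, 1],
    [0, 0, 0, 0, 0, 0.001, 1],
    [0, 0, 0, 0, 0, 0, 1],
  ],
)

```text
t: 30.3
ee_pos: [516.9, -3.5, 120.2]
tool_rot: [[-0.857, 0.516, -0.002], [0.516, 0.857, -0.002], [0.001, -0.003, -1.0]]
force: [-7.6, -4.4, 12.1]
width: 0.6
grasp_force: 6.1
```

```bash
python3 go.py 517 -2.7 120
```

```text
t 30.3 pos [516.92  -3.46 120.18] psi 58.94 tilt [-0.0021 -0.0022] F [-7.6 -4.4 12.1] M [-0.81  1.36 -0.02] w 0.6 6.1 q6 -1.26 shift mm [0.32 0.69 0.18]
```

>>> carry_out(
  targets=[
    [0, 0, 0, 0, 0, 0.001, 1],
    [0, 0, 0, 0, 0, 0, 1],
    [0, 0, 0, 0, 0, 0, 1],
  ],
)

```text
t: 30.6
ee_pos: [517.1, -3.7, 120.0]
tool_rot: [[-0.857, 0.516, -0.002], [0.516, 0.857, -0.003], [-0.0, -0.003, -1.0]]
force: [-11.1, -5.8, 17.6]
width: 0.4
grasp_force: 8.8
```

>>> carry_out(
  targets=[
    [0, 0, 0, 0, 0, 0.001, 1],
    [0, 0, 0, 0, 0, 0, 1],
    [0, 0, 0, 0, 0, 0, 1],
  ],
)

```text
t: 30.9
ee_pos: [517.2, -3.9, 119.8]
tool_rot: [[-0.857, 0.515, -0.001], [0.515, 0.857, -0.003], [-0.001, -0.004, -1.0]]
force: [-13.2, -6.3, 23.1]
width: 0.3
grasp_force: 11.5
```

>>> carry_out(
  targets=[
    [0, 0, 0, 0, 0, -0.01, 1],
    [0, 0, 0, 0, 0, -0.01, 1],
    [0, 0, 0, -0.03, 0, 0, 1],
    [0, 0, 0, 0, 0, 0.01, 1],
    [0, 0, 0, 0, 0, 0.006, 1],
    [0, 0, 0, 0, 0, 0, 1],
    [0, 0, 0, 0, 0, 0, 1],
  ],
)

```text
t: 31.6
ee_pos: [542.1, -17.7, 120.4]
tool_rot: [[-0.856, 0.517, -0.001], [0.517, 0.856, 0.001], [0.002, -0.0, -1.0]]
force: [-0.3, -0.7, -0.1]
width: 0.7
grasp_force: 0.1
```

>>> carry_out(
  targets=[
    [0, 0, 0, 0, 0, 0.001, 1],
    [0, 0, 0, 0, 0, 0.001, 1],
    [0, 0, 0, 0, 0, 0, 1],
  ],
)

```text
t: 31.9
ee_pos: [542.7, -18.4, 119.8]
tool_rot: [[-0.856, 0.517, -0.0], [0.517, 0.856, -0.0], [-0.0, -0.0, -1.0]]
force: [-2.3, -1.2, 7.8]
width: 0.6
grasp_force: 3.9
```

>>> carry_out(
  targets=[
    [0, 0, 0, 0, 0, -0.01, 1],
    [0, 0, 0, 0, 0, -0.012, 1],
    [0, 0, 0, 0.04, 0, 0, 1],
    [0, 0, 0, 0.035, 0, 0, 1],
    [0, 0, 0, 0, 0, 0.01, 1],
    [0, 0, 0, 0, 0, 0.009, 1],
    [0, 0, 0, 0, 0, 0, 1],
    [0, 0, 0, 0, 0, 0, 1],
  ],
)

```text
t: 32.7
ee_pos: [479.3, 19.9, 121.9]
tool_rot: [[-0.856, 0.518, -0.0], [0.518, 0.856, 0.0], [0.0, -0.0, -1.0]]
force: [-0.2, -0.1, -0.1]
width: 0.2
grasp_force: 0.0
```

>>> carry_out(
  targets=[
    [0, 0, 0, 0, 0, 0.001, 1],
    [0, 0, 0, 0, 0, 0.001, 1],
    [0, 0, 0, 0, 0, 0, 1],
  ],
)

```text
t: 33.0
ee_pos: [479.1, 20.1, 120.2]
tool_rot: [[-0.856, 0.517, 0.0], [0.517, 0.856, -0.0], [-0.0, -0.0, -1.0]]
force: [-0.8, -1.0, 1.8]
width: 0.7
grasp_force: 0.5
```

>>> carry_out(
  targets=[
    [0, 0, 0, 0, 0, 0.001, 1],
    [0, 0, 0, 0, 0, 0.001, 1],
    [0, 0, 0, 0, 0, 0, 1],
  ],
)

```text
t: 33.3
ee_pos: [479.1, 19.8, 119.6]
tool_rot: [[-0.856, 0.517, 0.001], [0.517, 0.856, -0.001], [-0.001, -0.001, -1.0]]
force: [-6.7, -3.0, 12.5]
width: 0.3
grasp_force: 6.6
```

>>> carry_out(
  targets=[
    [0, 0, 0, 0, 0, -0.01, 1],
    [0, 0, 0, 0, 0, -0.03, 1],
    [0, 0, 0, 0, 0, -0.04, 1],
    [0, 0, 0, 0, 0, -0.04, 1],
    [0, 0, 0, 0, 0, -0.03, 1],
    [0, 0, 0, 0, 0, 0, 1],
    [0, 0, 0, 0, 0, 0, 1],
  ],
)

```text
t: 34.0
ee_pos: [478.9, 20.4, 268.4]
tool_rot: [[-0.856, 0.517, 0.001], [0.517, 0.856, -0.0], [-0.001, 0.001, -1.0]]
force: [-0.8, -0.5, -1.1]
width: 0.5
grasp_force: 0.0
```

Run:
```python
from edge import *
c=cams.get_calibration("wrist"); im=np.ascontiguousarray(cams.snapshot("wrist")[:,:,::-1]); cv2.imwrite("pics/w8.png",im)
print(arm.observe()["force"].round(1)); print(job.job_done())
```

```text
[-0.9  0.3  0.1]
the job is handed in; nothing more can be done
None
```

I turned the empty tote end for end, stacked it in the filled tote's pockets and pressed each side home. Touch checks at four points on its rim agreed to within about 0.6 mm, the arm is clear of everything, and the job is handed in; no verdict was returned.

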